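Raise the shaker speed four clicks and start it

TASK

On the heater-shaker, push the speed dial's lever round with a fingertip, clockwise seen from above, exactly four clicks on from where it stands, then press the round start button fully down and let it come back up. Do it gently, with fingertips only: do not grip the dial, do not press start before the dial is set, leave the square stop key alone, and leave the plate, the vial and the cap on the deck where they are.

Things in the scene. Friction and masses are not known exactly. Their poses are not given: they have to be found in the camera images.
- shaker: heater-shaker, fixed to the bench: a white-topped, blue-based box 300 mm (its x) by 350 mm (its y), with a flat deck 95 mm above the bench. Origin: centre of its underside; its front (-x side) carries the controls, dial at the left (+y) and start button and stop key at the right (-y), as seen from the robot; the low plate nest is at the back. The box stands at a varying place and yaw.
- dial: the speed dial, grey, flat on the deck, axis upright: a round skirt 80 mm in diameter, top 12 mm above the deck; on it a hub 28 mm in diameter and one lever from the axis out to 42 mm, 12 mm wide, both with tops 36 mm above the deck. Origin: on the axis at deck level; x axis along the lever outwards, z up; four clicks clockwise lower its yaw by 96 degrees
- dial_tip (a point): point on the dial's lever, 40 mm from the axis, mid-width, 24 mm above the deck. Ten stops 24 degrees apart (tick marks on the deck); it starts at one of the first four. About 4 N sideways at the lever's end takes it out of a stop; past the crest half-way to the next it snaps on into that stop by itself and stays there
- start_top (a point): centre of the top of the round grey start button: button 28 mm in diameter in a 44 mm round collar 12 mm high; its top is 22 mm above the deck when up
- start (a joint): travel of the start button, m: 0 up, 0.006 fully down; it springs back; fully down takes 5 N
- stop_key (a joint): travel of the square stop key (24 mm square, top 10 mm above the deck, 50 mm behind (+x of the shaker) the start button), m: 0 up, 0.004 down; to be left alone
- microplate: 96-well plate, 86 by 128 by 14 mm, loose in the nest on the deck, its underside 6 mm above the deck; origin: centre of its underside
- vial: amber vial standing loose on the deck between the dial and the start button, 25 mm in diameter, 42 mm tall; origin: centre of its underside
- cap: blue screw cap lying loose on the deck at the back left (+x, +y of the shaker), beside the nest, 44 mm in diameter, 18 mm high; origin: centre of its underside

How it is judged:
By the outcome, as a careful person would: the job done as asked, in the order asked, and still so for the second after the job is handed in, with the robot touching nothing.
It also fails if it takes over 48 s, if anything falls off the work surface, if the arm or the gripper's body presses on something with over 40 N, if the wrist force passes 120 N, or if a joint passes its speed limit or range.

ROBOT

A 7-joint arm with a two-finger parallel gripper is mounted at the origin on the work surface. World frame = base frame: x ahead of the robot, y to its left, z up, the work surface at z = 0. Lengths are in m, angles in rad, forces in N, time in s.
With the tool pointing down it reaches from about 0.4 to 0.85 m from the base axis. Payload 10.4 kg.
Tool frame: the origin (TCP) lies midway between the tips of the shut fingers; the grasp point (between the pads) lies 19 mm behind it; z points along the fingers, x is the direction in which the jaws open and shut, and the axes are right-handed (so a half turn about z gives the same grasp; the last joint's range is limited). The gripper opens to 85 mm and grips with 20 to 120 N. Pads are 22 mm wide; open, the fingers measure 114 mm over their backs; the gripper's body (76 mm by 85 mm) begins 54 mm behind the grasp point. The pads swing forward as they close: fully open they stand 13 mm farther back than shut.
Start: joints at [-1.325, 0.332, -0.065, 1.46, 0.022, 1.35, -0.088], TCP at [0.166, 0.603, 0.231] pointing down, gripper open.
Joint ranges: [-2.6, 2.6], [-0.5, 2.12], [-1.47, 1.34], [0.16, 2.42], [-1.27, 4.41], [0.06, 2.06], [-2.6, 2.6]. Speed limits (rad/s): [2.22, 2.22, 2.79, 2.79, 3.14, 3.14, 3.14].

INTERFACE

Orientations are given as a unit quaternion [x, y, z, w].
In Python, from workcell import monitor, eyes, ticket, models gives the robot as it stands.
- The arm moves only by the tool servo_tool, never from a script. Its argument "motion" is a list of rows, each a list of 7 numbers: the opening, from 0 (shut) to 1 (fully open), then the shift along the tool's x, y, z in m, then the turn, a rotation vector about the tool's x, y, z in degrees. In form: [[fingers, tx, ty, tz, rx, ry, rz], ...]. A call has 1 to 20 rows; each row is the pose to reach, as a shift and turn from the pose commanded when the call began, along the tool's axes at that moment; what a row does not reach only later rows make up. A row lasts 1/8 s, in which the tool goes at most 62.5 mm and 10.7 degrees, less where a joint would pass 70% of its speed; a pose out of reach is approached as far as the arm can. A call with a gripper value outside its range is refused whole. The fingers move at their own pace and stop on an object; "grip_force" is the grip in N (left out, the last holds). Time passes only in rows, so rows that repeat a pose let the fingers close. It gives the time, the measured TCP pose, the force and the opening at its end, in the units of the state.
- monitor.get_obs(): the state, without advancing time (a new reading comes with each control period).
- eyes.camera(name): name is "scene" or "top" or "wrist"; returns (picture, depth): 400x640x3 uint8, blue, green, red; 400x640 float32, m along the optical axis (not along the pixel's ray), 0 where there is no reading.
- eyes.camera_info(name): a dict with "intrinsics" (3x3 intrinsics, pixels), "extrinsics" (4x4, takes a point from world to camera coordinates); the wrist camera has in their place "tool_from_camera" (4x4, takes a point from camera to tool coordinates, whose origin is the TCP and whose axes are the tool frame's). Camera axes: x right, y down, z forward; pixel columns grow to the right and rows downward; lengths in m; the calibration is good to about 2 mm. A picture is of the moment at which its call begins: read the wrist's pose just before it. camera_info takes no time and is no camera call.
- ticket.hand_in(): hands the job in, once; it reports no verdict.
Trained networks look in the newest picture that a camera, given by its name, has taken for a name from the list of things; names that differ only in an ending like _2 or _b are one class to them, and where a whole thing is asked for, a point or a joint stands for the part that bears it (a point fixed in the world has none). Each returns a list of dicts, best first, with "confidence" (0 to 1); they miss things now and then, are a little off and sometimes report something else, mostly with a low value. They report only what shows in the picture. A call takes as long as a camera call.
- models.boxes_of(camera, thing): "point" ([x, y, z] in m, in the coordinates of the camera as it stood for that picture, good to about 4 mm: the middle of the surface that is visible of it).
The state is a dict: "clock": time; "joint_pos": joint angles; "joint_velocities": joint speeds; "tau": joint torques, N m; "position": TCP position; "ee_rot": TCP orientation; "ft_force": force on the tool from outside, world axes, zero at the start; "torque": the same for the moment, N m; "grip_width": opening from 0.0 (shut) to 1.0 (fully open).
Only numpy, scipy, OpenCV 4.12 (cv2) and the standard library are available. Lean on these libraries where they do the work, as an engineer would, in place of code of your own. Each camera call takes 0.05 s, during which the arm holds its last target. There are 200 camera calls.

## Working session

There is one attempt and no reset: what is moved stays moved. The work goes in short steps, Python scripts to look and compute and a tool call to move; the robot and the scene stay as the last step left them, time stands still between calls to the robot, and variables do not carry over. Pictures are saved under pics/ and viewed, about 8 in all and at most 12, crops included, and the job is handed in when it is done.

Besides the shell and the picture viewer there is one more tool, called as a command line: name --pt "numbers of a row" for each row, then --argument value for the rest. servo_tool: Moves the arm, as the interface text tells. Its arguments: {"type":"object","properties":{"motion":{"type":"array"},"grip_force":{"type":"number"}},"required":["motion"]}

```bash
mkdir -p pics; cat > h.py <<'E'
import numpy as np, cv2
from workcell import monitor, eyes, ticket, models
from scipy.spatial.transform import Rotation as R
def T_wc(name,obs=None):
    i=eyes.camera_info(name)
    if 'extrinsics' in i: return np.linalg.inv(np.array(i['extrinsics']))
    T=np.eye(4);T[:3,:3]=R.from_quat(obs['ee_rot']).as_matrix();T[:3,3]=obs['position']
    return T@np.array(i['tool_from_camera'])
def find(name,things,obs=None):
    T=T_wc(name,obs)
    for t in things:
        for d in models.boxes_of(name,t)[:2]:
            print(name,t,round(d['confidence'],2),np.round((T@np.r_[d['point'],1])[:3],4))
def cloud(name,dep,obs=None):
    K=np.array(eyes.camera_info(name)['intrinsics']);T=T_wc(name,obs)
    v,u=np.mgrid[:400,:640]
    P=np.stack([(u-K[0,2])/K[0,0]*dep,(v-K[1,2])/K[1,1]*dep,dep],-1)
    return P@T[:3,:3].T+T[:3,3]
E
python3 - <<'E'
from h import *
o=monitor.get_obs();print({k:np.round(v,3) for k,v in o.items()})
for n in ['top','scene']:
    p,d=eyes.camera(n);cv2.imwrite(f'pics/{n}0.png',p);np.save(f'{n}0.npy',d)
    find(n,['shaker','dial','dial_tip','start_top','stop_key','vial','cap','microplate'])
E
```

```text
{'clock': np.float64(0.0), 'joint_pos': array([-1.325,  0.333, -0.065,  1.461,  0.022,  1.35 , -0.089]), 'joint_velocities': array([ 0.001, -0.002, -0.001, -0.001, -0.001, -0.   ,  0.001]), 'tau': array([-1.0000e-03, -6.2546e+01,  4.9000e-02, -3.9160e+01,  1.6000e-02,
        1.0000e-02, -0.0000e+00]), 'position': array([0.166, 0.602, 0.231]), 'ee_rot': array([ 0.795,  0.606, -0.001,  0.   ]), 'ft_force': array([0.062, 0.552, 0.15 ]), 'torque': array([-0.025, -0.012,  0.021]), 'grip_width': np.float64(0.997)}
top shaker 0.55 [ 0.5768 -0.0876  0.0936]
top dial 0.76 [ 0.5169 -0.0051  0.1038]
top dial_tip 0.94 [ 0.5137 -0.0012  0.1122]
top start_top 0.53 [ 0.5109 -0.2192  0.1195]
top stop_key 0.5 [ 0.5597 -0.2171  0.1057]
top vial 0.8 [ 0.4932 -0.122   0.1352]
top microplate 0.57 [ 0.6787 -0.0816  0.1124]
scene shaker 0.93 [ 0.6384 -0.0875  0.0913]
scene dial 0.7 [ 0.5246 -0.0024  0.1078]
scene dial_tip 0.67 [ 0.5269 -0.0067  0.1064]
scene start_top 0.54 [ 0.5163 -0.224   0.116 ]
scene stop_key 0.71 [ 0.5669 -0.2205  0.0995]
scene vial 0.58 [ 0.5055 -0.1228  0.126 ]
scene cap 0.57 [0.675  0.0291 0.1141]
scene microplate 0.62 [ 0.6908 -0.0804  0.118 ]
```

View pics/top0.png

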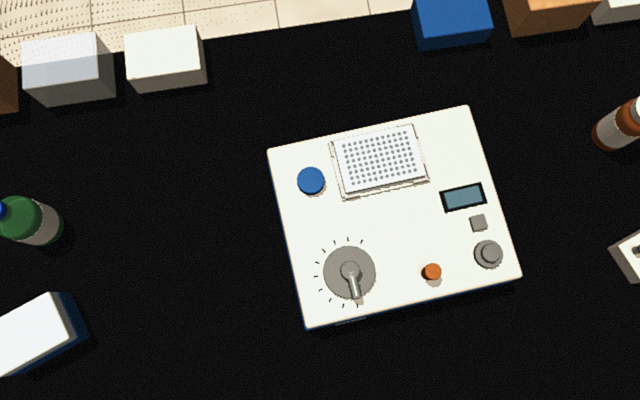

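```bash
python3 - <<'E'
from h import *
for n in ['top','scene']:
    d=np.load(f'{n}0.npy');p=cv2.imread(f'pics/{n}0.png');C=cloud(n,d)
    X,Y,Z=C[...,0],C[...,1],C[...,2]
    deck=(abs(X-.6)<.2)&(abs(Y+.09)<.2)&(abs(Z-.095)<.005)
    print(n,'deck z',np.median(Z[deck]))
    m=deck.astype(np.uint8);pts=C[deck][:,:2].astype(np.float32)
    print('box',cv2.minAreaRect(pts))
    zd=np.median(Z[deck])
    near=lambda x,y,r:np.hypot(X-x,Y-y)<r
    s=near(.52,-.005,.06)&(Z>zd+.007)&(Z<zd+.017);print('skirt',cv2.minEnclosingCircle(C[s][:,:2].astype(np.float32)),C[s].mean(0))
    l=near(.52,-.005,.07)&(Z>zd+.031);q=C[l];print('lever',len(q),q.mean(0));
    u,sv,vt=np.linalg.svd(q[:,:2]-q[:,:2].mean(0));print(vt[0],np.degrees(np.arctan2(vt[0,1],vt[0,0])),'ext',np.ptp((q[:,:2])@vt[0]),cv2.minAreaRect(q[:,:2].astype(np.float32)))
    b=near(.513,-.22,.035)&(Z>zd+.018);print('btn',C[b].mean(0),b.sum(),cv2.minEnclosingCircle(C[b][:,:2].astype(np.float32)))
# ortho of top at deck height, 0.25mm/px? use K
d=np.load('top0.npy');p=cv2.imread('pics/top0.png')
i=eyes.camera_info('top');K=np.array(i['intrinsics']);E=np.array(i['extrinsics'])
H=K@np.c_[E[:3,0],E[:3,1],E[:3,2]*zd+E[:3,3]]
# out px (c,r): x=.62-r*.0005 ; y=.08-c*.0005
A=np.array([[0,-.0005,.62],[-.0005,0,.1],[0,0,1]])
o=cv2.warpPerspective(p,H@A,(760,400),flags=cv2.WARP_INVERSE_MAP|cv2.INTER_CUBIC);cv2.imwrite('pics/ortho.png',o)
E
```

```text
top deck z 0.09514741962752482
box ((0.601232647895813, -0.09090828895568848), (0.29153817892074585, 0.3413439989089966), 4.087316513061523)
skirt ((0.5161944031715393, -0.009263433516025543), 0.04093628004193306) [ 0.51906357 -0.00818043  0.10710825]
lever 444 [ 0.50696654 -0.00925993  0.1309839 ]
[-0.99716857 -0.07519872] -175.68735963887252 ext 0.05550054814673083 ((0.503337562084198, -0.006467223167419434), (0.026594538241624832, 0.053749196231365204), 82.1052017211914)
btn [ 0.51041559 -0.22175351  0.11688346] 266 ((0.5101888179779053, -0.22247323393821716), 0.014183632098138332)
scene deck z 0.09373016071348128
box ((0.603952169418335, -0.08967709541320801), (0.29282379150390625, 0.34040018916130066), 4.124729156494141)
skirt ((0.5196534395217896, -0.007428512908518314), 0.040899209678173065) [ 0.52722926 -0.0064428   0.10543308]
lever 196 [ 0.5121909  -0.00766345  0.12928807]
[0.99783235 0.0658073 ] 3.7732073989701242 ext 0.05636688103702736 ((0.5061365962028503, -0.005595650523900986), (0.026494942605495453, 0.05481550842523575), 81.71537017822266)
btn [ 0.51446627 -0.22040751  0.11529382] 115 ((0.5126749873161316, -0.22156181931495667), 0.01411580853164196)
```

View pics/ortho.png

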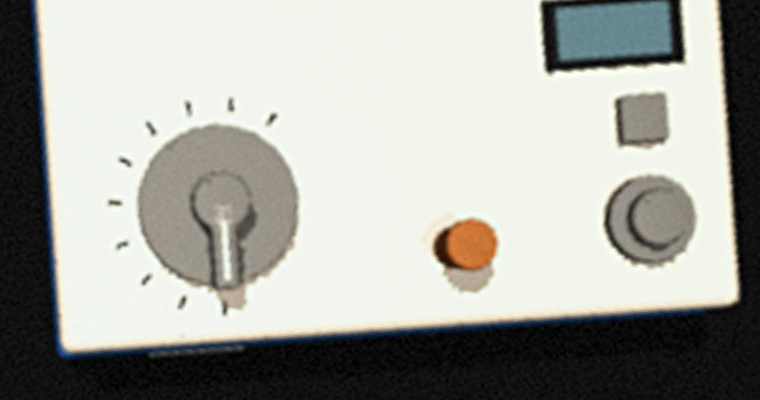

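```bash
cat >> h.py <<'E'
AX=np.array([.518,-.0085]);TH0=184.
def rel(obs_pos,quat,pos,yaw):
    """shift along tool axes + turn about tool z (deg) to reach pos, tool-x yaw (tool pointing down)"""
    Rm=R.from_quat(quat).as_matrix();
    Rt=np.array([[np.cos(np.radians(yaw)),np.sin(np.radians(yaw)),0],[np.sin(np.radians(yaw)),-np.cos(np.radians(yaw)),0],[0,0,-1]])
    rv=R.from_matrix(Rm.T@Rt).as_rotvec(degrees=True)
    return np.r_[Rm.T@(np.array(pos)-obs_pos),rv]
def fpos(th,r=.036,off=.017,z=.114):
    t=np.radians(th);return np.r_[AX+r*np.array([np.cos(t),np.sin(t)])+off*np.array([-np.sin(t),np.cos(t)]),z]
E
python3 - <<'E'
from h import *
for n in ['top','scene']:
    C=cloud(n,np.load(f'{n}0.npy')).reshape(-1,3)
    for s in np.linspace(0,1,9):
        c=np.array([.166,.602])*(1-s)+np.array([.48,-.035])*s
        k=np.hypot(*(C[:,:2]-c).T)<.09
        print(n,c.round(2),k.sum(),C[k,2].max().round(3) if k.any() else None)
o=monitor.get_obs()
print(rel(o['position'],o['ee_rot'],[.50,-.03,.26],4).round(4), rel(o['position'],o['ee_rot'],fpos(196,z=.2),4).round(4))
print(eyes.camera_info('wrist'))
E
```

```text
top [0.17 0.6 ] 0 None
top [0.21 0.52] 0 None
top [0.24 0.44] 0 None
top [0.28 0.36] 0 None
top [0.32 0.28] 2360 0.006
top [0.36 0.2 ] 5772 0.007
top [0.4  0.12] 8702 0.099
top [0.44 0.04] 10902 0.872
top [ 0.48 -0.04] 11479 0.872
scene [0.17 0.6 ] 2250 0.246
scene [0.21 0.52] 2365 0.002
scene [0.24 0.44] 2532 0.002
scene [0.28 0.36] 2700 0.002
scene [0.32 0.28] 2880 0.002
scene [0.36 0.2 ] 3074 0.002
scene [0.4  0.12] 2825 0.095
scene [0.44 0.04] 2055 0.132
scene [ 0.48 -0.04] 3125 0.138
[-5.21200e-01  4.90000e-01 -2.87000e-02 -3.80000e-03 -4.10000e-03
  7.06027e+01] [-5.28900e-01  4.79800e-01  3.13000e-02 -3.80000e-03 -4.10000e-03
  7.06027e+01]
{'intrinsics': array([[280.95854806,   0.        , 323.40052814],
       [  0.        , 280.95854806, 196.06802002],
       [  0.        ,   0.        ,   1.        ]]), 'tool_from_camera': array([[ 9.99999975e-01, -1.91923268e-04, -1.14879268e-04,
         6.47422738e-04],
       [ 2.17313592e-04,  9.55263144e-01,  2.95757126e-01,
        -7.48759243e-02],
       [ 5.29772567e-05, -2.95757144e-01,  9.55263162e-01,
        -1.42454316e-01],
       [ 0.00000000e+00,  0.00000000e+00,  0.00000000e+00,
         1.00000000e+00]])}
```

servo_tool --pt "0 -0.02 0.02 -0.02 0 0 3" --pt "0 -0.06 0.06 -0.03 0 0 8" --pt "0 -0.1 0.095 -0.03 0 0 14" --pt "0 -0.14 0.13 -0.03 0 0 20" --pt "0 -0.18 0.165 -0.03 0 0 26" --pt "0 -0.22 0.2 -0.03 0 0 32" --pt "0 -0.26 0.24 -0.03 0 0 38" --pt "0 -0.3 0.28 -0.03 0 0 44" --pt "0 -0.34 0.32 -0.03 0 0 50" --pt "0 -0.38 0.36 -0.03 0 0 56" --pt "0 -0.42 0.4 -0.03 0 0 61" --pt "0 -0.46 0.44 -0.03 0 0 66" --pt "0 -0.5 0.47 -0.03 0 0 70.6" --pt "0 -0.521 0.49 -0.03 0 0 70.6" --pt "0 -0.521 0.49 -0.03 0 0 70.6" --pt "0 -0.521 0.49 -0.03 0 0 70.6" --pt "0 -0.521 0.49 -0.03 0 0 70.6" --grip_force 20

```text
clock: 3.02
position: [0.4998, -0.0287, 0.2613]
ee_rot: [0.999, 0.036, -0.0, -0.0]
ft_force: [-0.0, 0.5, -0.8]
grip_width: 0.001
```

```bash
python3 - <<'E'
from h import *
o=monitor.get_obs();print(o['clock'],o['position'].round(4),o['joint_pos'].round(2),o['ft_force'].round(2),o['grip_width'])
p,d=eyes.camera('wrist');cv2.imwrite('pics/w1.png',p);find('wrist',['dial','dial_tip'],o)
C=cloud('wrist',d,o);X,Y,Z=C[...,0],C[...,1],C[...,2]
near=lambda x,y,r:np.hypot(X-x,Y-y)<r
dk=near(.518,-.0085,.08)&~near(.518,-.0085,.05)&(abs(Z-.095)<.008);zd=np.median(Z[dk]);print('deck',zd)
s=near(.518,-.0085,.05)&(Z>zd+.007)&(Z<zd+.017);print('skirt',cv2.minEnclosingCircle(C[s][:,:2].astype(np.float32)),s.sum())
l=near(.518,-.0085,.06)&(Z>zd+.031)&(Z<zd+.041);q=C[l];print('lever',len(q),q[:,2].mean(),cv2.minAreaRect(q[:,:2].astype(np.float32)))
far=q[np.hypot(*(q[:,:2]-AX).T)>.02];print(far.mean(0))
E
```

```text
3.025 [ 0.4998 -0.0287  0.2613] [-0.65  0.02  0.63  1.77 -0.01  1.36  0.06] [-0.03  0.48 -0.84] 0.0010097667406753722
wrist dial 0.98 [ 0.5169 -0.0013  0.1071]
wrist dial_tip 0.91 [ 0.5188 -0.0027  0.107 ]
deck 0.09492475470604939
skirt ((0.5187593102455139, -0.00756964972242713), 0.039941467344760895) 3233
lever 956 0.1307806884228527 ((0.5047160983085632, -0.01120736449956894), (0.055226318538188934, 0.02686607837677002), 14.603246688842773)
[ 0.48774637 -0.00930902  0.13073886]
```

View pics/w1.png

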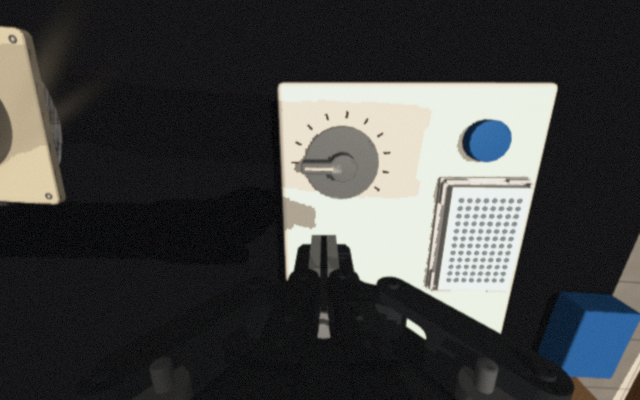

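```bash
sed -i 's/^AX=.*/AX=np.array([.5185,-.008]);TH0=184./' h.py; python3 - <<'E'
from h import *
o=monitor.get_obs()
print(rel(o['position'],o['ee_rot'],fpos(184,off=.029),4).round(4))
q=[np.cos(np.radians(2)),np.sin(np.radians(2)),0,0]
p0=fpos(184,off=.029)
for th in np.r_[184,184-np.arange(3.5,93,3.5),92.5]:
    print(th,rel(p0,q,fpos(th),th-180).round(4).tolist())
E
```

```text
[-0.016   0.0093  0.1473 -0.0216 -0.0064  0.0738]
184.0 [-0.0, -0.012, 0.0, 0.0, 0.0, -0.0]
180.5 [-0.001, -0.0142, 0.0, 0.0, 0.0, 3.5]
177.0 [-0.0018, -0.0165, 0.0, 0.0, 0.0, 7.0]
173.5 [-0.0025, -0.0188, 0.0, 0.0, 0.0, 10.5]
170.0 [-0.003, -0.0212, 0.0, 0.0, 0.0, 14.0]
166.5 [-0.0034, -0.0236, 0.0, 0.0, 0.0, 17.5]
163.0 [-0.0037, -0.026, 0.0, 0.0, 0.0, 21.0]
159.5 [-0.0038, -0.0285, 0.0, 0.0, 0.0, 24.5]
156.0 [-0.0038, -0.0309, 0.0, 0.0, 0.0, 28.0]
152.5 [-0.0036, -0.0333, 0.0, 0.0, 0.0, 31.5]
149.0 [-0.0032, -0.0357, 0.0, 0.0, 0.0, 35.0]
145.5 [-0.0028, -0.0381, 0.0, 0.0, 0.0, 38.5]
142.0 [-0.0021, -0.0405, 0.0, 0.0, 0.0, 42.0]
138.5 [-0.0014, -0.0428, 0.0, 0.0, 0.0, 45.5]
135.0 [-0.0004, -0.045, 0.0, 0.0, 0.0, 49.0]
131.5 [0.0006, -0.0472, 0.0, 0.0, 0.0, 52.5]
128.0 [0.0018, -0.0493, 0.0, 0.0, 0.0, 56.0]
124.5 [0.0031, -0.0514, 0.0, 0.0, 0.0, 59.5]
121.0 [0.0045, -0.0534, 0.0, 0.0, 0.0, 63.0]
117.5 [0.0061, -0.0552, 0.0, 0.0, 0.0, 66.5]
114.0 [0.0077, -0.057, 0.0, 0.0, 0.0, 70.0]
110.5 [0.0095, -0.0587, 0.0, 0.0, 0.0, 73.5]
107.0 [0.0113, -0.0603, 0.0, 0.0, 0.0, 77.0]
103.5 [0.0133, -0.0617, 0.0, 0.0, 0.0, 80.5]
100.0 [0.0153, -0.063, 0.0, 0.0, 0.0, 84.0]
96.5 [0.0174, -0.0642, 0.0, 0.0, 0.0, 87.5]
93.0 [0.0196, -0.0653, 0.0, 0.0, 0.0, 91.0]
92.5 [0.0199, -0.0654, 0.0, 0.0, 0.0, 91.5]
```

servo_tool --pt "0 -0.016 0.009 0.02 0 0 0" --pt "0 -0.016 0.009 0.05 0 0 0" --pt "0 -0.016 0.009 0.08 0 0 0" --pt "0 -0.016 0.009 0.11 0 0 0" --pt "0 -0.016 0.009 0.13 0 0 0" --pt "0 -0.016 0.009 0.142 0 0 0" --pt "0 -0.016 0.009 0.147 0 0 0" --pt "0 -0.016 0.009 0.147 0 0 0" --pt "0 -0.016 0.009 0.147 0 0 0"

```text
clock: 4.3
position: [0.4852, -0.0399, 0.115]
ee_rot: [0.999, 0.035, 0.001, -0.0]
ft_force: [0.7, -0.2, 0.0]
grip_width: -0.002
```

```bash
python3 - <<'E'
from h import *
o=monitor.get_obs();print(o['clock'],o['position'].round(4),fpos(184,off=.029),R.from_quat(o['ee_rot']).as_euler('xyz',True).round(2),o['joint_pos'].round(2),o['ft_force'].round(2))
E
```

```text
4.3 [ 0.4852 -0.0399  0.115 ] [ 0.48461063 -0.03944059  0.114     ] [-1.7998e+02 -7.0000e-02  4.0000e+00] [-0.61  0.14  0.65  1.99 -0.1   1.04  0.15] [ 0.66 -0.17  0.01]
```

servo_tool --pt "0 0 -0.006 0 0 0 0" --pt "0 0 -0.01 0 0 0 0" --pt "0 0 -0.012 0 0 0 0" --pt "0 -0.001 -0.0142 0 0 0 3.5" --pt "0 -0.0018 -0.0165 0 0 0 7" --pt "0 -0.0025 -0.0188 0 0 0 10.5" --pt "0 -0.003 -0.0212 0 0 0 14" --pt "0 -0.0034 -0.0236 0 0 0 17.5" --pt "0 -0.0037 -0.026 0 0 0 21" --pt "0 -0.0038 -0.0285 0 0 0 24.5" --pt "0 -0.0038 -0.0309 0 0 0 28" --pt "0 -0.0036 -0.0333 0 0 0 31.5" --pt "0 -0.0032 -0.0357 0 0 0 35" --pt "0 -0.0028 -0.0381 0 0 0 38.5" --pt "0 -0.0021 -0.0405 0 0 0 42" --pt "0 -0.0014 -0.0428 0 0 0 45.5"

```text
clock: 6.3
position: [0.4803, 0.0029, 0.1143]
ee_rot: [0.935, -0.355, -0.0, -0.0]
ft_force: [-0.3, -0.2, -0.0]
grip_width: -0.005
```

```bash
python3 - <<'E'
from h import *
o=monitor.get_obs();print(o['clock'],o['position'].round(4),fpos(138.5),R.from_quat(o['ee_rot']).as_euler('xyz',True).round(2),o['joint_pos'].round(2),o['ft_force'].round(2))
p,d=eyes.camera('wrist');cv2.imwrite('pics/w2.png',p)
p,d=eyes.camera('top')
i=eyes.camera_info('top');K=np.array(i['intrinsics']);E=np.array(i['extrinsics'])
H=K@np.c_[E[:3,0],E[:3,1],E[:3,2]*.095+E[:3,3]]
A=np.array([[0,-.0005,.62],[-.0005,0,.1],[0,0,1]])
o=cv2.warpPerspective(p,H@A,(760,400),flags=cv2.WARP_INVERSE_MAP|cv2.INTER_CUBIC)
cv2.imwrite('pics/m2.png',np.vstack([cv2.resize(cv2.imread('pics/w2.png'),(480,300)),cv2.resize(o[:,:],(480,253))]))
E
```

```text
6.3 [0.4803 0.0029 0.1143] [0.48027305 0.00312207 0.114     ] [-179.99    0.    -41.61] [-0.74  0.13  0.68  2.01 -0.09  1.04 -0.74] [-0.34 -0.21 -0.01]
```

View pics/m2.png

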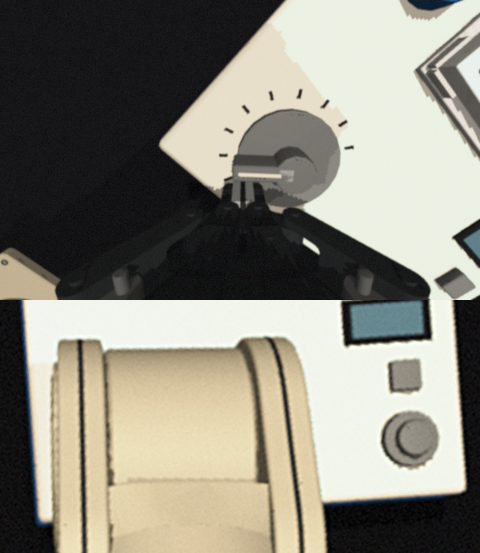

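```bash
python3 - <<'E'
from h import *
a=np.radians(138.5-180)/2
q=[np.cos(a),np.sin(a),0,0];p0=fpos(138.5)
for th in np.r_[138.5-np.arange(3.5,46,3.5),92.5]:
    print((138.5-th),rel(p0,q,fpos(th),th-180).round(4)[:2].tolist())
print('retreat',rel(p0,q,fpos(92.5,off=.03),92.5-180).round(4)[:2])
E
```

```text
3.5 [-0.001, -0.0022]
7.0 [-0.0018, -0.0045]
10.5 [-0.0025, -0.0068]
14.0 [-0.003, -0.0092]
17.5 [-0.0034, -0.0116]
21.0 [-0.0037, -0.014]
24.5 [-0.0038, -0.0165]
28.0 [-0.0038, -0.0189]
31.5 [-0.0036, -0.0213]
35.0 [-0.0032, -0.0237]
38.5 [-0.0028, -0.0261]
42.0 [-0.0021, -0.0285]
45.5 [-0.0014, -0.0308]
46.0 [-0.0012, -0.0311]
retreat [-0.0106 -0.0221]
```

servo_tool --pt "0 -0.001 -0.0022 0 0 0 3.5" --pt "0 -0.0018 -0.0045 0 0 0 7" --pt "0 -0.0025 -0.0068 0 0 0 10.5" --pt "0 -0.003 -0.0092 0 0 0 14" --pt "0 -0.0034 -0.0116 0 0 0 17.5" --pt "0 -0.0037 -0.014 0 0 0 21" --pt "0 -0.0038 -0.0165 0 0 0 24.5" --pt "0 -0.0038 -0.0189 0 0 0 28" --pt "0 -0.0036 -0.0213 0 0 0 31.5" --pt "0 -0.0032 -0.0237 0 0 0 35" --pt "0 -0.0028 -0.0261 0 0 0 38.5" --pt "0 -0.0021 -0.0285 0 0 0 42" --pt "0 -0.0014 -0.0305 0 0 0 45.5" --pt "0 -0.0014 -0.0305 0 0 0 45.5"

```text
clock: 8.15
position: [0.4995, 0.0264, 0.1143]
ee_rot: [0.726, -0.688, 0.0, 0.0]
ft_force: [-1.0, -0.1, -0.1]
grip_width: -0.001
```

servo_tool --pt "0 0 0.006 0 0 0 0" --pt "0 0 0.013 0 0 0 0" --pt "0 0 0.013 -0.03 0 0 0" --pt "0 0 0.013 -0.08 0 0 0" --pt "0 0 0.02 -0.12 0 0 0" --pt "0 0 0.03 -0.15 0 0 0" --pt "0 0 0.03 -0.15 0 0 0" --pt "0 0 0.03 -0.15 0 0 0"

```text
clock: 9.15
position: [0.4691, 0.0248, 0.2636]
ee_rot: [0.726, -0.688, -0.0, 0.0]
ft_force: [-0.6, 0.3, -0.2]
grip_width: -0.001
```

```bash
python3 - <<'E'
from h import *
o=monitor.get_obs();print(o['clock'],o['position'].round(4),R.from_quat(o['ee_rot']).as_euler('xyz',True).round(2),o['ft_force'].round(2))
p,d=eyes.camera('wrist');cv2.imwrite('pics/w3.png',p)
C=cloud('wrist',d,o);X,Y,Z=C[...,0],C[...,1],C[...,2]
l=(np.hypot(X-AX[0],Y-AX[1])<.06)&(Z>.126)&(Z<.136);q=C[l][:,:2]-AX;f=q[np.hypot(*q.T)>.02].mean(0);print('lever',l.sum(),np.degrees(np.arctan2(f[1],f[0])))
E
```

```text
9.15 [0.4691 0.0248 0.2636] [ 1.7997e+02  2.0000e-02 -8.6970e+01] [-0.55  0.32 -0.24]
lever 1020 88.28769772636667
```

View pics/w3.png

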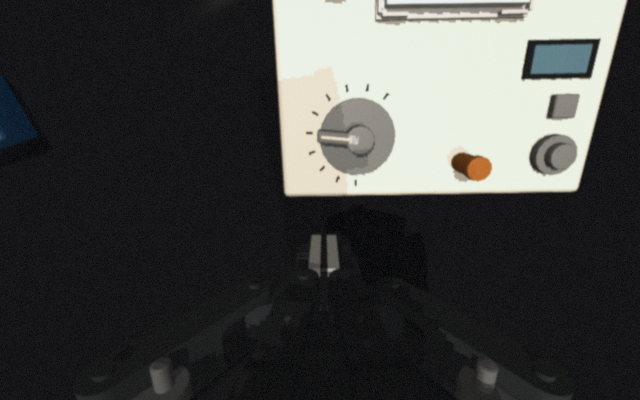

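```bash
python3 - <<'E'
from h import *
o=monitor.get_obs()
p,d=eyes.camera('wrist')
C=cloud('wrist',d,o);X,Y,Z=C[...,0],C[...,1],C[...,2]
b=(np.hypot(X-.512,Y+.221)<.035)&(Z>.113)&(Z<.122);print('btn',b.sum(),C[b].mean(0),cv2.minEnclosingCircle(C[b][:,:2].astype(np.float32)))
c=(np.hypot(X-.512,Y+.221)<.035)&(Z>.103)&(Z<.111);print('collar',cv2.minEnclosingCircle(C[c][:,:2].astype(np.float32)))
print(rel(o['position'],o['ee_rot'],[.512,-.221,.13],-90).round(4),rel(o['position'],o['ee_rot'],[.512,-.221,.2636],-90).round(4))
E
```

```text
btn 589 [ 0.5115299  -0.21950011  0.11653896] ((0.5111022591590881, -0.22112847864627838), 0.014097392559051514)
collar ((0.5108285546302795, -0.2206195592880249), 0.022395463660359383)
[ 0.2477 -0.0302  0.1333  0.0706 -0.0085  3.0205] [ 2.4770e-01 -3.0000e-02 -3.0000e-04  7.0600e-02 -8.5000e-03  3.0205e+00]
```

servo_tool --pt "0 0.03 0 0 0 0 0" --pt "0 0.07 -0.01 0 0 0 1" --pt "0 0.12 -0.02 0 0 0 2" --pt "0 0.17 -0.029 0 0 0 3" --pt "0 0.21 -0.029 0 0 0 3" --pt "0 0.235 -0.029 0.02 0 0 3" --pt "0 0.247 -0.029 0.05 0 0 3" --pt "0 0.247 -0.029 0.085 0 0 3" --pt "0 0.247 -0.029 0.115 0 0 3" --pt "0 0.247 -0.029 0.13 0 0 3" --pt "0 0.247 -0.029 0.14 0 0 3" --pt "0 0.247 -0.029 0.14 0 0 3" --pt "0 0.247 -0.029 0.14 0 0 3"

```text
clock: 10.88
position: [0.5119, -0.2205, 0.1251]
ee_rot: [0.707, -0.707, 0.0, -0.0]
ft_force: [0.1, 0.7, -1.0]
grip_width: -0.004
```

servo_tool --pt "0 0 0 0.004 0 0 0" --pt "0 0 0 0.007 0 0 0" --pt "0 0 0 0.009 0 0 0" --pt "0 0 0 0.0105 0 0 0" --pt "0 0 0 0.012 0 0 0" --pt "0 0 0 0.0135 0 0 0" --pt "0 0 0 0.0135 0 0 0"

```text
clock: 11.75
position: [0.5115, -0.2203, 0.1111]
ee_rot: [-0.707, 0.707, 0.0, 0.0]
ft_force: [-1.1, 2.4, 8.0]
grip_width: -0.003
```

servo_tool --pt "0 0 0 0.0007 0 0 0" --pt "0 0 0 0.0014 0 0 0" --pt "0 0 0 0.0014 0 0 0" --pt "0 0 0 0.0014 0 0 0"

```text
clock: 12.25
position: [0.5117, -0.2203, 0.1109]
ee_rot: [-0.707, 0.707, 0.0, 0.001]
ft_force: [-6.3, 3.8, 22.0]
grip_width: -0.003
```

servo_tool --pt "0 0 0 -0.003 0 0 0" --pt "0 0 0 -0.007 0 0 0" --pt "0 0 0 -0.012 0 0 0" --pt "0 0 0 -0.03 0 0 0" --pt "0 0 0 -0.07 0 0 0" --pt "0 0 0.03 -0.12 0 0 0" --pt "0 -0.04 0.07 -0.16 0 0 0" --pt "0 -0.08 0.08 -0.17 0 0 0" --pt "0 -0.09 0.08 -0.17 0 0 0" --pt "0 -0.09 0.08 -0.17 0 0 0" --pt "0 -0.09 0.08 -0.17 0 0 0"

```text
clock: 13.62
position: [0.4313, -0.1317, 0.2787]
ee_rot: [-0.706, 0.708, 0.0, -0.001]
ft_force: [-0.0, 0.1, 0.2]
grip_width: -0.001
```

```bash
python3 - <<'E'
from h import *
o=monitor.get_obs();print(o['clock'],o['position'].round(4),o['ft_force'].round(2))
p,d=eyes.camera('wrist');cv2.imwrite('pics/w4.png',p)
C=cloud('wrist',d,o);X,Y,Z=C[...,0],C[...,1],C[...,2]
b=(np.hypot(X-.511,Y+.2205)<.01);print('btn z',np.median(Z[b]))
l=(np.hypot(X-AX[0],Y-AX[1])<.06)&(Z>.126)&(Z<.136);q=C[l][:,:2]-AX;f=q[np.hypot(*q.T)>.02].mean(0);print('lever',l.sum(),np.degrees(np.arctan2(f[1],f[0])))
find('wrist',['vial','stop_key'],o)
eyes.camera('scene');find('scene',['vial','cap','microplate'])
E
```

```text
13.625 [ 0.4313 -0.1317  0.2787] [-0.02  0.11  0.16]
btn z 0.11689905682170953
lever 1060 89.07643110256518
wrist vial 0.63 [ 0.4954 -0.1251  0.1353]
wrist stop_key 0.87 [ 0.5601 -0.2156  0.1043]
scene vial 0.82 [ 0.5046 -0.1228  0.1309]
scene cap 0.69 [0.6759 0.0311 0.1122]
scene microplate 0.96 [ 0.6896 -0.0807  0.1145]
```

View pics/w4.png

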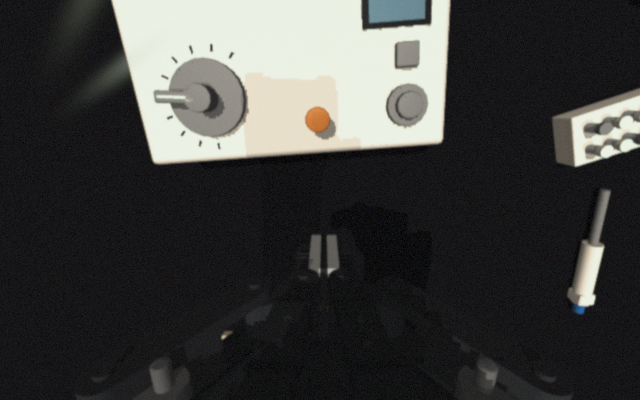

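The picture shows the lever at (175,97) pointing along the fifth tick. The start button at (410,105) is up, and the vial at (318,119) and stop key at (407,54) are unmoved.

```bash
python3 -c "
from h import *
print(ticket.hand_in())"
```

```text
the job is handed in; nothing more can be done
None
```

The job is done and handed in: the dial is four clicks clockwise from where it stood, and start was then pressed fully down and released. It took about 14 s of the 48 s allowed.

- **Dial:** I pushed the lever round with the shut fingertips from its first stop to the fifth. Its yaw went from about 184° to between 88° and 89° (88° expected). The pictures after the push and after pressing start both show it on the fifth tick.
- **Start button:** I pressed it until it bottomed out, where the force rose to about 22 N with almost no further travel. After release its top is back at 0.117 m, the height when up.
- **Everything else:** The vial, cap and plate were found where they started, within the trained networks' accuracy. I never touched the stop key. The arm ended clear above the shaker, with about 0 N on the wrist.

None of the last checks failed. The only disagreement was between the cameras, which differed by 2–4 mm on positions and by up to 9 mm on the vial. Each camera's own before and after readings agreed.

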